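Check a pizza hot plate with a surface thermometer

TASK

Turn the hot plate's black dial clockwise until its white pointer is at the wide red mark and leave it there; then take the orange surface thermometer out of its stand and hold it upright with its copper foot inside the red ring on the dark plate, pressing gently so that the sprung foot is pushed in about half-way. Never press the thermometer hard on the hot plate, and leave the other kitchen things where they are. Finish while still holding the thermometer steadily like that: do not let go of it or put it down.

Things in the scene. Friction and masses are not known exactly. Their poses are not given: they have to be found in the camera images.
- dial (a joint): Turn of the black dial about its vertical axis, rad; grows clockwise seen from above, from 0 to a stop at 2.0. The white pointer is at the red mark at 1.25. Starts between 0.05 and 0.5. Light friction (0.04 N m); it stays where it is left.
- dial_grip (a point): Centre of the dial's upright black grip bar: 46 mm long, 14 mm thick, 36 mm high (top 12 mm above this point), on a skirt 50 mm in diameter whose top is 22 mm below; the panel lies 30 mm below. Axes turn with the dial: x along the bar (the white pointer is at its -x end), y across it, z up the turning axis.
- red_mark (a point): Inner end of the wide red mark (22 x 7 mm, running outward from here) on the light panel around the dial, 29 mm from the dial's axis. The other marks are thin and black.
- hotplate: Stainless hot plate, fixed, rigid, 280 (x) x 400 (y) x 65 mm high, turned a little either way. Origin under its centre at table height. A round dark plate 244 mm in diameter, its level top 72 mm above the table, is centred at y = -65 mm; the dial, on the 65 mm high panel, is at x = -20, y = 130 mm.
- ring_red: Red painted ring, flat on the dark plate: outer diameter 40 mm, inner 32 mm. Origin at its centre on the plate's top. The three coloured rings change places.
- ring_yellow: Yellow painted ring of the same size on the plate, not the one wanted.
- ring_white: White painted ring of the same size on the plate, not the one wanted.
- stand: Steel stand, fixed, 90 x 90 mm, 100 mm high; origin under its centre. The thermometer hangs upright through a 26 mm hole in the middle of its top.
- probe_grip (a point): Centre of the thermometer's orange handle: 34 mm along x, 24 mm along y (the flats to grip), 64 mm along z, which points up the probe. The collar's underside (diameter 40 mm), resting on the stand's top, is 38 mm below; the underside of the unpressed foot is 112 mm below. Loose, about 145 g; lift it 80 mm to clear the stand.
- probe_tip (a point): Centre of the underside of the thermometer's sprung copper foot (16 mm in diameter, at the end of a 12 mm steel stem).
- probe_foot (a joint): How far the sprung foot is pushed in, m: 0 free, 0.012 fully in (a hard stop). The spring pushes with 1.2 N at first and 0.4 N more for each mm: 3.6 N half-way, 6 N fully in.
- squeeze_bottle: White squeeze bottle with red cap, 60 mm in diameter, 190 mm high, loose, to be left alone; origin under its centre.
- spice_jar: Amber spice jar, 64 mm in diameter, 100 mm high, loose, to be left alone; origin under its centre.
- tomato_tin: Red tin, 84 mm in diameter, 110 mm high, loose, to be left alone; origin under its centre.
- oil_bottle: Green glass oil bottle, 70 mm in diameter, 270 mm high, loose, to be left alone; origin under its centre.
- steel_cup: Steel cup, 84 mm in diameter, 100 mm high, loose, to be left alone; origin under its centre.
Mind the look-alikes: they are no part of the job. What is shaped like the part that bears probe_grip but pink or yellow is not meant. Leave any turquoise look-alike of the stand alone.

How it is judged:
On the way, in this order (a step that is already met when the one before it is completed fails the run):
1. the dial's pointer is at the red mark (value of joint dial between 1.12 and 1.38 rad), for 0.3 s.
2. with the dial left at the mark, the thermometer is lifted out of its stand (all of step 1 and distance of probe_grip from where it was at the start of the episode above 0.04 m and contact force between probe and the fingers above 1 N and contact force between probe and stand below 0.05 N and height (world z) of probe_tip above 0.1 m), for 0.1 s.
At the end, for the whole second after the job is handed in: Dial within 0.13 rad of the red mark (1.25); thermometer held by the fingers, off its stand, upright within 0.12 rad, still (20 mm/s), foot centre within 9 mm of the red ring's centre, foot pushed in 2 to 10.5 of its 12 mm, pressing the plate with 1 to 8 N (all of step 1 and horizontal distance between probe_tip and ring_red below 0.009 m and angle between probe_grip's own z axis and vertical below 0.12 rad and value of joint probe_foot between 0.002 and 0.0105 m and contact force between probe and hotplate between 1 and 8 N and contact force between probe and the fingers above 1 N and contact force between probe and stand below 0.05 N and linear speed of probe below 0.02 m/s); the arm keeps its last pose, push and grip.
It fails at once if the thermometer is pressed hard (over 20 N) on the hot plate (contact force between probe and hotplate above 20 N).
It fails at once if a bystander is moved more than 30 mm (distance of any of squeeze_bottle, spice_jar, tomato_tin, oil_bottle, steel_cup from where it was at the start of the episode above 0.03 m).
It also fails if it takes over 58 s, if anything falls off the work surface, if the arm or the gripper's body presses on something with over 40 N, if the wrist force passes 120 N, or if a joint passes its speed limit or range.

ROBOT

A 7-joint arm with a two-finger parallel gripper is mounted at the origin on the work surface. World frame = base frame: x ahead of the robot, y to its left, z up, the work surface at z = 0. Lengths are in m, angles in rad, forces in N, time in s.
With the tool pointing down it reaches from about 0.425 to 0.925 m from the base axis. Payload 6.8 kg.
Tool frame: the origin (TCP) lies on the centre line of the jaws, within the pads' length; the fingertips stand 8 mm ahead of it and the grasp point (between the pads) lies 11 mm behind it; z points along the fingers, x is the direction in which the jaws open and shut, and the axes are right-handed (so a half turn about z gives the same grasp; the last joint's range is limited). The gripper opens to 88 mm and grips with 3 to 60 N. Pads are 20 mm wide; open, the fingers measure 115 mm over their backs; the gripper's body (75 mm by 178 mm) begins 61 mm behind the grasp point.
Start: joints at [-1.233, 0.477, 0.022, 1.555, -0.011, 1.109, -0.083], TCP at [0.291, 0.609, 0.231] pointing down, gripper open.
Joint ranges: [-2.96, 2.96], [-0.34, 2.1], [-1.41, 1.46], [0.24, 2.44], [-1.37, 4.51], [0.17, 1.92], [-2.96, 2.96]. Speed limits (rad/s): [2.39, 2.39, 3.14, 3.14, 3.14, 3.14, 3.14].

INTERFACE

Orientations are given as a unit quaternion [x, y, z, w].
In Python, from plant import robot gives the robot as it stands. The module is installed in compiled form; this text tells all that it offers.
- The arm moves only by the tool apply_moves, never from a script. Its argument "commands" is a list of rows, each a list of 3 entries, a list of its own where there are three numbers: the shift along the tool's x, y, z in mm, then the turn about the tool's z in rad, then the finger opening in mm, from 0 to 87.8. A call has 1 to 20 rows; each row is the pose to reach, as a shift and turn from the pose commanded when the call began, along the tool's axes at that moment; what a row does not reach only later rows make up. A row lasts 1/12 s, in which the tool goes at most 41.7 mm and 7.16 degrees, less where a joint would pass 70% of its speed; a pose out of reach is approached as far as the arm can. A call with a gripper value outside its range is refused whole. The fingers move at their own pace and stop on an object; "squeeze" is the grip in N (left out, the last holds). Time passes only in rows, so rows that repeat a pose let the fingers close. It gives the time, the measured TCP pose, the force and the opening at its end, in the units of the state.
- robot.get_state(): the state, without advancing time (a new reading comes with each control period).
- robot.camera(name): name is "side" or "top"; returns the picture (384x512x3 uint8, red, green, blue); there is no depth.
- robot.camera_model(name): a dict with "fx", "fy", "cx", "cy" (pixels), "k1" (the pictures are not rectified: a ray, as slopes to the right and down, at radius r is drawn at 1 + k1 r^2 times it, then the intrinsics apply), "origin" and "rotation" of the camera in the world. Camera axes: x right, y up, looking along -z (the intrinsics and any distortion apply to the point x, -y, -z); pixel columns grow to the right and rows downward; lengths in m; the calibration is good to about 2 mm. A picture is of the moment at which its call begins. camera_model takes no time and is no camera call.
- robot.sign_off(): hands the job in, once; it reports no verdict.
The state is a dict: "time": time; "joints": joint angles; "qvel": joint speeds; "joint_torque": joint torques, N m; "ee_pos": TCP position; "tool_rot": TCP orientation; "contact_force": force on the tool from outside, world axes, zero at the start; "torque": the same for the moment, N m; "gripper_width": finger opening in m.
Only numpy, scipy, OpenCV 4.12 (cv2) and the standard library are available. Lean on these libraries where they do the work, as an engineer would, in place of code of your own. Each camera call takes 0.05 s, during which the arm holds its last target. There are 200 camera calls.

## Working session

There is one attempt and no reset: what is moved stays moved. The work goes in short steps, Python scripts to look and compute and a tool call to move; the robot and the scene stay as the last step left them, time stands still between calls to the robot, and variables do not carry over. Pictures are saved under pics/ and viewed, about 8 in all and at most 12, crops included, and the job is handed in when it is done.

Besides the shell and the picture viewer there is one more tool, called after ">>>" by a JSON object that holds its "op" and its "data". apply_moves: Moves the arm, as the interface text tells. Its arguments: {"type":"object","properties":{"commands":{"type":"array","items":{"type":"array"}},"squeeze":{"type":"number"}},"required":["commands"]}

```bash
mkdir -p pics
cat > h.py <<'E'
import numpy as np, cv2
from plant import robot
from scipy.spatial.transform import Rotation as R
def snap(n,f):
    im=robot.camera(n); cv2.imwrite('pics/'+f,im[:,:,::-1]); return im
def model(n):
    m=robot.camera_model(n); r=np.array(m['rotation'],float)
    if r.shape!=(3,3): r=R.from_quat(r.ravel()).as_matrix()
    return m,r,np.array(m['origin'],float)
def ray(n,u,v):
    m,r,o=model(n); d=np.array([(u-m['cx'])/m['fx'],(v-m['cy'])/m['fy']]); s=d.copy()
    for _ in range(30): s=d/(1+m['k1']*(s@s))
    return o, r@np.array([s[0],-s[1],-1.])
def at_z(n,u,v,z):
    o,d=ray(n,u,v); return o+d*(z-o[2])/d[2]
def proj(n,p):
    m,r,o=model(n); c=r.T@(np.array(p,float)-o); s=np.array([c[0],-c[1]])/-c[2]
    s=s*(1+m['k1']*(s@s)); return np.array([m['fx']*s[0]+m['cx'],m['fy']*s[1]+m['cy']])
E
python3 - <<'E'
from h import *
a=snap('top','t0.png'); b=snap('side','s0.png')
for n in('top','side'): print(robot.camera_model(n))
s=robot.get_state(); print(s)
E
```

```text
{'fx': 349.8436809586134, 'fy': 349.8436809586134, 'cx': 253.71533559966315, 'cy': 194.35738028007324, 'k1': -0.013262260761828123, 'origin': array([ 0.28962043, -0.03824086,  1.25981533]), 'rotation': array([ 0.06506118, -0.05373629, -0.69846522,  0.71065167])}
{'fx': 408.44173160558586, 'fy': 408.44173160558586, 'cx': 257.9489269727254, 'cy': 189.44788075907658, 'k1': -0.03403768367729039, 'origin': array([0.37453895, 0.9290049 , 1.01338141]), 'rotation': array([-0.02631778,  0.40014017,  0.91466072, -0.05090167])}
{'time': 0.1, 'joints': array([-1.23311879,  0.47770982,  0.02236223,  1.5563054 , -0.01150488,
        1.10928599, -0.08311018]), 'qvel': array([-0.0008021 , -0.00215761,  0.00111509, -0.00414406, -0.00174105,
        0.00132208,  0.00179781]), 'joint_torque': array([ 4.31804263e-03, -5.84085917e+01,  1.53977729e+00, -2.73313129e+01,
       -5.42283745e-02,  1.31339463e-02,  5.78523895e-05]), 'ee_pos': array([0.29083204, 0.60857171, 0.22980434]), 'tool_rot': array([ 8.45921688e-01,  5.33306548e-01, -6.34881853e-04,  4.70240724e-04]), 'contact_force': array([ 0.08215685,  0.55900911, -0.50320801]), 'torque': array([-0.03100611,  0.00165275,  0.03618075]), 'gripper_width': 0.08800696214897999}
```

View pics/t0.png

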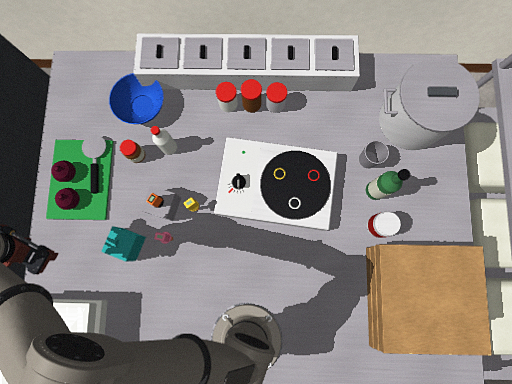

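View pics/s0.png

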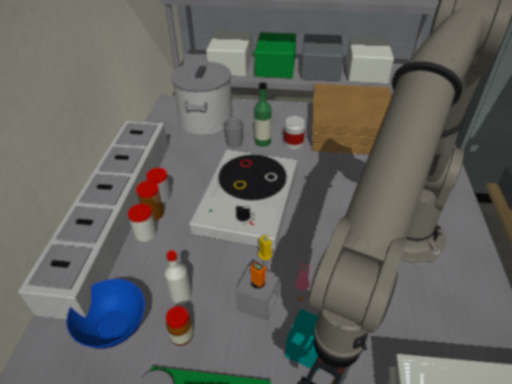

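Top view: an orange handle is at (155,199) on the grey stand. A yellow look-alike is at (190,204), a pink one at (164,238), and a turquoise stand at (123,243). The dial is at (238,182), and the red ring at (314,175). The orange handle over the steel stand fits the description. I'll confirm it in an enlarged crop.

Run:
```python
from h import *
t=cv2.imread('pics/t0.png'); s=cv2.imread('pics/s0.png')
c=lambda im,x,y,w,h,k: cv2.resize(im[y:y+h,x:x+w],None,fx=k,fy=k,interpolation=cv2.INTER_CUBIC)
a=c(t,130,170,100,75,4); b=c(t,215,160,50,37.5.__int__(),8)[:300]; b=cv2.copyMakeBorder(b,0,300-b.shape[0],0,0,0)
d=c(s,220,225,100,75,4); e=c(s,210,190,75,56,5.333)
e=cv2.resize(e,(400,300))
cv2.imwrite('pics/m0.png',np.vstack([np.hstack([a,b]),np.hstack([d,e])]))
# rings
hsv=cv2.cvtColor(t,cv2.COLOR_BGR2HSV)
def blob(m,x0,y0,x1,y1):
    k=np.zeros(m.shape,bool);k[y0:y1,x0:x1]=1; v,u=np.nonzero((m>0)&k); return u.mean(),v.mean(),len(u),u.min(),u.max(),v.min(),v.max()
red=cv2.inRange(hsv,(0,120,80),(6,255,255))|cv2.inRange(hsv,(172,120,80),(180,255,255))
r=blob(red,300,160,330,190);print('ring top',r,at_z('top',r[0],r[1],.072))
hs=cv2.cvtColor(s,cv2.COLOR_BGR2HSV)
reds=cv2.inRange(hs,(0,120,60),(6,255,255))|cv2.inRange(hs,(172,120,60),(180,255,255))
r=blob(reds,235,150,260,175);print('ring side',r,at_z('side',r[0],r[1],.072))
for n,im,box in(('top',t,(262,145,335,225)),('side',s,(215,148,292,205))):
    dk=((im.max(2)<60)*255).astype(np.uint8); k=np.zeros_like(dk);k[box[1]:box[3],box[0]:box[2]]=255
    cs,_=cv2.findContours(dk&k,cv2.RETR_EXTERNAL,cv2.CHAIN_APPROX_NONE); cc=max(cs,key=cv2.contourArea); el=cv2.fitEllipse(cv2.convexHull(cc)); print(n,'plate',el,at_z(n,*el[0],.072))
for n,(u,v) in(('top',(238,182)),('side',(243,213))): print('dial',at_z(n,u,v,.095))
```

```text
ring top (np.float64(313.15), np.float64(174.81666666666666), 60, np.int64(308), np.int64(319), np.int64(169), np.int64(180)) [ 0.5632458  -0.22223127  0.072     ]
ring side (np.float64(245.61290322580646), np.float64(163.17741935483872), 62, np.int64(240), np.int64(251), np.int64(159), np.int64(167)) [ 0.55885039 -0.2188061   0.072     ]
top plate ((295.17999267578125, 184.30923461914062), (67.75601959228516, 69.53800964355469), 101.97657012939453) [ 0.52868389 -0.15990757  0.072     ]
side plate ((251.96238708496094, 176.93528747558594), (44.03187561035156, 66.17582702636719), 88.72411346435547) [ 0.52619951 -0.14519797  0.072     ]
dial [0.52902169 0.03655395 0.095     ]
dial [0.52888679 0.05430427 0.095     ]
```

View pics/m0.png

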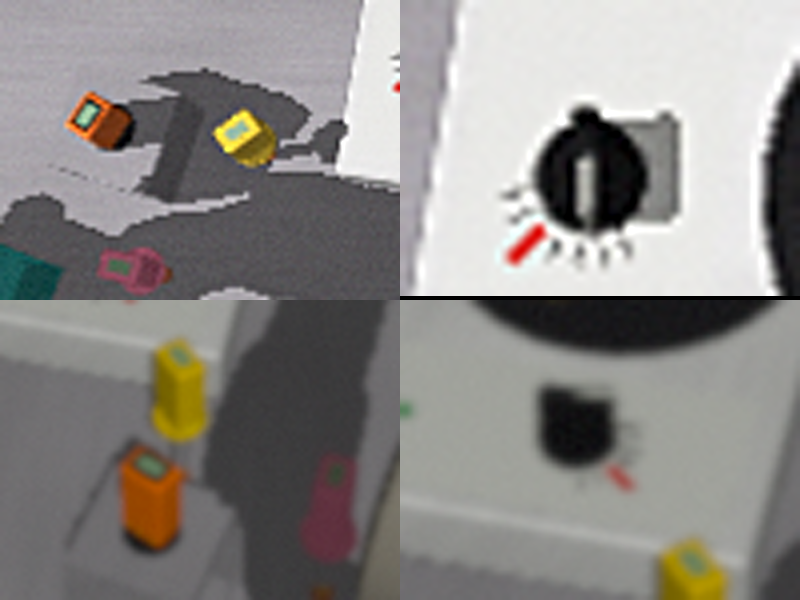

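The crop confirms three things:
- The orange handle stands in the grey steel stand. The yellow and pink ones are look-alikes.
- The dial's white pointer points nearly straight down in the top image, between its axis at about (238,182) and (288.5,187).
- The red mark lies to the lower left of the dial, so the turn is clockwise.

Next I'll fit the poses.

```bash
cat > fit.py <<'E'
from h import *
from scipy.optimize import minimize
def hullmask(n,pts):
    m=np.zeros((384*4,512*4),np.uint8); q=np.array([proj(n,p) for p in pts])
    cv2.fillConvexPoly(m,cv2.convexHull(np.round((q+.5)*4).astype(np.int32)),255)
    return cv2.resize(m,(512,384),interpolation=cv2.INTER_AREA)/255.
def box(x,y,yaw,dx,dy,z0,z1):
    c,s=np.cos(yaw),np.sin(yaw)
    return [(x+c*a-s*b,y+s*a+c*b,z) for a in(-dx/2,dx/2) for b in(-dy/2,dy/2) for z in(z0,z1)]
def tri(pt,ps):
    (o1,d1),(o2,d2)=ray('top',*pt),ray('side',*ps)
    A=np.stack([d1,-d2],1); l=np.linalg.lstsq(A,o2-o1,rcond=None)[0]; a=o1+d1*l[0]; b=o2+d2*l[1]
    return (a+b)/2,np.linalg.norm(a-b)
E
python3 - <<'E'
from fit import *
t=cv2.imread('pics/t0.png'); s=cv2.imread('pics/s0.png')
im={'top':t,'side':s}; box0={'top':(140,185,175,212),'side':(245,258,275,292)}
M={}
for n in im:
    h=cv2.cvtColor(im[n],cv2.COLOR_BGR2HSV); m=cv2.inRange(h,(5,140,90),(18,255,255)); x0,y0,x1,y1=box0[n]
    k=np.zeros_like(m);k[y0:y1,x0:x1]=255;m&=k
    pts=np.argwhere(m>0)[:,::-1].astype(np.int32); f=np.zeros_like(m); cv2.fillConvexPoly(f,cv2.convexHull(pts),255); M[n]=f/255.; print(n,pts.min(0),pts.max(0))
def cost(p,ns):
    return sum(np.abs(hullmask(n,box(p[0],p[1],p[2],.034,.024,.106,.170))-M[n]).sum() for n in ns)
p0=at_z('top',153,198,.165)[:2]
for ns in(('top','side'),('top',),('side',)):
    best=min((minimize(cost,[p0[0],p0[1],y],args=(ns,),method='Nelder-Mead',options=dict(initial_simplex=[[p0[0],p0[1],y],[p0[0]+.01,p0[1],y],[p0[0],p0[1]+.01,y],[p0[0],p0[1],y+.3]])) for y in np.arange(0,3.1,.4)),key=lambda r:r.fun); print(ns,best.x,best.fun)
# hot plate corners in top
g=t.min(2); w=((g>175)*255).astype(np.uint8); k=np.zeros_like(w);k[130:240,200:350]=255
w=cv2.morphologyEx(w&k,cv2.MORPH_OPEN,np.ones((3,3)))
cs,_=cv2.findContours(w,cv2.RETR_EXTERNAL,cv2.CHAIN_APPROX_NONE); cc=cv2.convexHull(max(cs,key=cv2.contourArea)); ap=cv2.approxPolyDP(cc,6,True)[:,0]
print(ap.tolist())
for q in ap: print(at_z('top',*q,.065)[:2])
st=robot.get_state(); X=R.from_quat(st['tool_rot']).as_matrix(); print('toolx',X[:,0],'tooly',X[:,1],'yaw',np.arctan2(X[1,0],X[0,0]))
for nm,a,b in(('yellow',(189,202),(265,241)),('bottlecap',(155,131),(171,256)),('jar',(129,149),(178,316)),('pink',(160,237),(303,270))): print(nm,tri(a,b))
E
```

```text
top [147 193] [161 206]
side [250 262] [265 286]Traceback (most recent call last):
  File "<stdin>", line 13, in <module>
  File "<stdin>", line 13, in <genexpr>
    res = _minimize_neldermead(fun, x0, args, callback, bounds=bounds,
                               **options)
    fxcc = func(xcc)
    fx = function(np.copy(x), *(wrapper_args + args))
  File "<stdin>", line 10, in cost
  File "<stdin>", line 10, in <genexpr>
  File "fit.py", line 4, in hullmask
    m=np.zeros((384*4,512*4),np.uint8); q=np.array([proj(n,p) for p in pts])
                                                    ~~~~^^^^^
  File "h.py", line 17, in proj
    m,r,o=model(n); c=r.T@(np.array(p,float)-o); s=np.array([c[0],-c[1]])/-c[2]
          ~~~~~^^^
  File "h.py", line 7, in model
    m=robot.camera_model(n); r=np.array(m['rotation'],float)
ValueError: time passes only in moves, steps and waits
```

```bash
sed -i 's/^def model/import functools\n@functools.cache\ndef model/' h.py
cat > a.py <<'E'
from fit import *
t=cv2.imread('pics/t0.png'); s=cv2.imread('pics/s0.png')
im={'top':t,'side':s}; box0={'top':(140,185,175,212),'side':(245,258,275,292)}
M={}
for n in im:
    h=cv2.cvtColor(im[n],cv2.COLOR_BGR2HSV); m=cv2.inRange(h,(5,140,90),(18,255,255)); x0,y0,x1,y1=box0[n]
    k=np.zeros_like(m);k[y0:y1,x0:x1]=255;m&=k
    pts=np.argwhere(m>0)[:,::-1].astype(np.int32); f=np.zeros_like(m); cv2.fillConvexPoly(f,cv2.convexHull(pts),255); M[n]=f/255.
def cost(p,ns):
    return sum(np.abs(hullmask(n,box(p[0],p[1],p[2],.034,.024,.106,.170))-M[n]).sum() for n in ns)
p0=at_z('top',153,198,.165)[:2]
for ns in(('top','side'),('top',),('side',)):
    best=min((minimize(cost,[p0[0],p0[1],y],args=(ns,),method='Nelder-Mead',options=dict(maxiter=80,initial_simplex=[[p0[0],p0[1],y],[p0[0]+.01,p0[1],y],[p0[0],p0[1]+.01,y],[p0[0],p0[1],y+.3]])) for y in np.arange(0,3.1,.5)),key=lambda r:r.fun); print(ns,best.x,best.fun)
g=t.min(2); w=((g>175)*255).astype(np.uint8); k=np.zeros_like(w);k[130:240,200:350]=255
w=cv2.morphologyEx(w&k,cv2.MORPH_OPEN,np.ones((3,3)))
cs,_=cv2.findContours(w,cv2.RETR_EXTERNAL,cv2.CHAIN_APPROX_NONE); cc=cv2.convexHull(max(cs,key=cv2.contourArea)); ap=cv2.approxPolyDP(cc,6,True)[:,0]
for q in ap: print(q,at_z('top',*q,.065)[:2])
st=robot.get_state(); X=R.from_quat(st['tool_rot']).as_matrix(); print('toolx',X[:,0],'tooly',X[:,1],'yaw',np.arctan2(X[1,0],X[0,0]))
for nm,a,b in(('yellow',(189,202),(265,241)),('bottlecap',(155,131),(171,256)),('jar',(129,149),(178,316)),('pink',(160,237),(303,270))): print(nm,tri(a,b))
E
python3 a.py
```

```text
('top', 'side') [0.45542743 0.30615245 2.50702281] 59.31372549019608
('top',) [ 0.45726446  0.30560164 -0.52741606] 17.96078431372549
('side',) [0.45458299 0.30725449 2.49443709] 29.647058823529413
[226 138] [0.69469813 0.08551993]
[336 152] [ 0.6485818  -0.30465467]
[328 228] [ 0.38037552 -0.27191982]
[214 213] [0.42512287 0.11826701]
toolx [ 0.43116745  0.90227055 -0.00157569] tooly [ 9.02271747e-01 -4.31167809e-01  1.18400355e-04] yaw 1.1250094608585202
yellow (array([0.44887958, 0.19231164, 0.13452087]), np.float64(0.005973149938230028))
bottlecap (array([0.67722012, 0.30594335, 0.17857041]), np.float64(0.0004114886684453318))
jar (array([0.64204695, 0.42164932, 0.08870202]), np.float64(0.0003645885647262906))
pink (array([0.33693647, 0.28012874, 0.13452317]), np.float64(0.0003159410428008956))
```

```bash
cat > dial.py <<'E'
from fit import *
import sys
def meas(f,c):
    t=cv2.imread(f).astype(float); A=np.arctan2
    u0,v0=np.round(proj('top',c)).astype(int)
    r=t[v0-20:v0+21,u0-20:u0+21]; V,U=np.mgrid[v0-20:v0+21,u0-20:u0+21]
    red=(r[...,2]-r[...,:2].max(2))>60
    P=np.array([at_z('top',u,v,.065)[:2] for u,v in zip(U[red],V[red])]); m=P.mean(0); print('mark centre',m,len(P),'dist',np.hypot(*(m-c[:2])),'ang',A(*(m-c[:2])[::-1]))
    # line direction of the mark
    w=np.linalg.svd(P-m)[2][0]; w*=np.sign(w@(m-c[:2])); print('mark axis ang',A(w[1],w[0]))
    g=r.max(2); q=np.array([at_z('top',u,v,.107)[:2] for u,v in zip(U.ravel(),V.ravel())]); d=np.hypot(*(q-c[:2]).T)
    wt=np.clip(g.ravel()-70,0,None)*(d<.019); 
    p=(q*wt[:,None]).sum(0)/wt.sum(); C=np.cov(q.T,aweights=wt); e=np.linalg.eigh(C)[1][:,1]; e*=np.sign(e@(p-c[:2])); print('pointer c',p,'ang',A(*(p-c[:2])[::-1]),'axis',A(e[1],e[0]))
E
python3 - <<'E'
from dial import *
meas('pics/t0.png',np.array([.531,.0375,.095]))
t=cv2.imread('pics/t0.png'); print(t[174:192,230:248].max(2))
E
```

```text
mark centre [0.50639287 0.0655638 ] 13 dist 0.03732408848763203 ang 2.29066075174363
mark axis ang 2.3885392494648774
pointer c [0.52409596 0.03734951] ang -3.119798582585146 axis -3.1056809127490013
[[233 232 232 236 240 255 103   0   3   0 247 255 250 246 244 247 250 150]
 [234 233 235 243 247 255 117  12  15   3   1  67 114 121 120 112 119 122]
 [233 235 243 253 153  34   0  25  23  20  11   0  12 122 136 133 131 134]
 [233 238 249 161  34  15  24  31  25  15   6   9  13  15 128 141 138 133]
 [237 246 211  64   4  21  30  27  36  20  11  13   5   3  51 124 143 131]
 [240 253 125   9  25  27  17  45  94  42  14  15  17   9   5  85 130 135]
 [245 215  78   7  28  25   9 162 181  67  10  18  13  17   4  55 131 129]
 [250 167  50  15  26  23   7 149 167  66   3  15  18  17  13  18 134 142]
 [248 170  49  17  19  26  11 152 172  62   6  12  17  19   6  22 131 136]
 [198 173  55  15  22  28   7 147 168  57  14  21  18  14   8  32 123 138]
 [239 255 129  12  23  28  13 148 174  61   0  11  18  21   0  96 138 134]
 [240 250 189  57  23  20  10 148 164  61   1  18  18   6  12 136 137 135]
 [155 186 210  95  10  11   3 141 125  39   2  15  10   5  58 122 133 127]
 [235 252 255 184  81  16   0  41  95  35   0   6   0 102 157 153 148 147]
 [254 230 228 252 228 143  66  43  92  43  53  93  77 255 255 250 250 246]
 [227 222 224 238 242 255 228 207 163 131 204 255 210 241 241 237 237 236]
 [223 223 233 251 100 230 252 193 248 218 239 248 168 163 235 238 233 233]
 [217 230 252 206 139 232 241 109 232 248 142 232 247 149 228 237 234 233]]
```

The fit puts the dial axis at (0.533, 0.0375) and the bar at about 0.03 rad from world x. The remaining turn is about 0.84 rad. I'll move above the dial first.

>>> {"op": "apply_moves", "data": {"commands": [[[-411,465,20],-0.475,87.8],[[-411,465,20],-0.475,87.8],[[-411,465,20],-0.475,87.8],[[-411,465,20],-0.475,87.8],[[-411,465,20],-0.475,87.8],[[-411,465,20],-0.475,87.8],[[-411,465,20],-0.475,87.8],[[-411,465,20],-0.475,87.8],[[-411,465,20],-0.475,87.8],[[-411,465,20],-0.475,87.8],[[-411,465,20],-0.475,87.8],[[-411,465,20],-0.475,87.8],[[-411,465,20],-0.475,87.8],[[-411,465,20],-0.475,87.8],[[-411,465,20],-0.475,60],[[-411,465,20],-0.475,60],[[-411,465,20],-0.475,60],[[-411,465,20],-0.475,60]]}}

```text
time: 1.6
ee_pos: [0.533, 0.0384, 0.2103]
tool_rot: [0.697, 0.717, -0.0, -0.0]
contact_force: [0.5, 0.9, -0.1]
gripper_width: 0.0644
```

>>> {"op": "apply_moves", "data": {"commands": [[[0,0,40],0,60],[[0,0,75],0,60],[[0,0,100],0,60],[[0,0,115],0,60],[[0,0,122],0,60],[[0,0,122],0,60],[[0,0,122],0,40],[[0,0,122],0,25],[[0,0,122],0,18],[[0,0,122],0,10],[[0,0,122],0,5],[[0,0,122],0,5],[[0,0,122],0,5],[[0,0,122],0,5]], "squeeze": 8}}

```text
time: 2.77
ee_pos: [0.5334, 0.0378, 0.0888]
tool_rot: [0.697, 0.717, 0.0, -0.0]
contact_force: [-0.9, 0.8, 1.9]
gripper_width: 0.0139
```

Run:
```python
from h import *
t=snap('top','t1.png')[:,:,::-1]; s=snap('side','s1.png')[:,:,::-1]
c=lambda im,x,y: cv2.resize(im[y:y+75,x:x+100],None,fx=4,fy=4,interpolation=cv2.INTER_CUBIC)
cv2.imwrite('pics/m1.png',np.hstack([c(t,190,145),c(s,195,170)]))
print(robot.get_state()['torque'])
```

```text
[0.12965218 0.15515888 0.02322189]
```

View pics/m1.png

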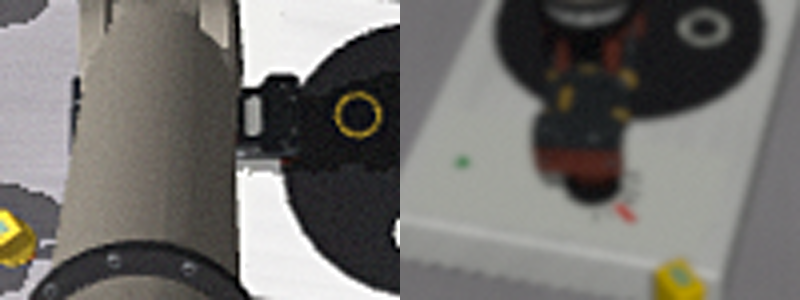

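The fingers stopped at 13.9 mm, which matches the 14 mm bar, so the dial is held. Now I'll turn it clockwise.

>>> {"op": "apply_moves", "data": {"commands": [[[0,0,0],0.08,5],[[0,0,0],0.17,5],[[0,0,0],0.26,5],[[0,0,0],0.35,5],[[0,0,0],0.44,5],[[0,0,0],0.53,5],[[0,0,0],0.62,5],[[0,0,0],0.71,5],[[0,0,0],0.78,5],[[0,0,0],0.83,5],[[0,0,0],0.84,5],[[0,0,0],0.84,5],[[0,0,0],0.84,5],[[0,0,0],0.84,5]]}}

```text
time: 4.03
ee_pos: [0.5339, 0.0389, 0.0889]
tool_rot: [0.928, 0.372, 0.001, -0.0]
contact_force: [1.0, 4.8, 0.8]
gripper_width: 0.014
```

>>> {"op": "apply_moves", "data": {"commands": [[[0,0,0],0.84,30],[[0,0,0],0,40],[[0,0,0],0,50],[[0,0,-10],0,60],[[0,0,-45],0,60],[[0,0,-85],0,60],[[0,0,-125],0,60],[[0,0,-130],0,60],[[0,0,-130],0,60]]}}

```text
time: 4.78
ee_pos: [0.5351, 0.0373, 0.2219]
tool_rot: [0.929, 0.37, 0.003, 0.0]
contact_force: [-0.6, -0.4, -0.9]
gripper_width: 0.0598
```

I put a turn in the first row of that call by mistake, so the dial may have been nudged as the fingers opened. I'll move off towards the probe and check it.

>>> {"op": "apply_moves", "data": {"commands": [[[20,-40,0],-0.1,60],[[37,-75,0],-0.2,60],[[55,-110,0],-0.2,60],[[73,-145,0],-0.2,60],[[91,-180,0],-0.2,60],[[109,-215,0],-0.2,60],[[122,-240,0],-0.2,60],[[127,-250,0],-0.2,60],[[127,-250,0],-0.2,60],[[127,-250,0],-0.2,60]]}}

```text
time: 5.62
ee_pos: [0.4531, 0.3048, 0.2176]
tool_rot: [0.887, 0.461, -0.001, 0.001]
contact_force: [1.0, -0.3, -0.6]
gripper_width: 0.0598
```

Run:
```python
from dial import *
t=snap('top','t2.png')[:,:,::-1]; s=snap('side','s2.png')[:,:,::-1]
c=lambda im,x,y,w,h: cv2.resize(im[y:y+h,x:x+w],(400,300),interpolation=cv2.INTER_CUBIC)
cv2.imwrite('pics/m2.png',np.vstack([np.hstack([c(t,215,160,50,37),c(t,120,160,100,75)]),np.hstack([c(s,210,190,72,54),c(s,210,215,100,75)])]))
try: meas('pics/t2.png',np.array([.533,.0375,.095]))
except Exception as e: print(e)
```

```text
mark centre [0.50642013 0.06382423] 8 dist 0.037409281865664716 ang 2.3610266872581325
mark axis ang 2.4379684072275825
pointer c [0.53601012 0.04524124] ang 1.1999457203524881 axis -0.006379667011452868
```

View pics/m2.png

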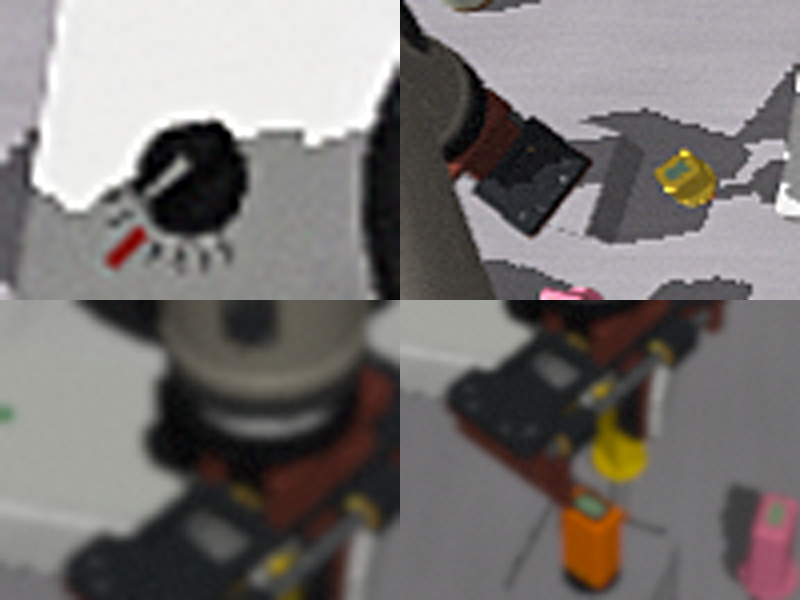

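Run:
```python
from dial import *
t=cv2.imread('pics/t2.png'); g=t.max(2)
u0,v0=np.round(proj('top',(.533,.0375,.107))).astype(int); print(u0,v0,proj('top',(.533,.0375,.107)))
print(g[v0-9:v0+9,u0-11:u0+8])
for lo,f in((40,'t2'),(40,'t0')):
  g=cv2.imread(f'pics/{f}.png').max(2).astype(float)
  V,U=np.mgrid[v0-9:v0+9,u0-11:u0+8]; q=np.array([at_z('top',u,v,.107)[:2] for u,v in zip(U.ravel(),V.ravel())])
  for rad in(.015,.018,.021):
    a=2.3 if f=='t2' else 3.15
    rel=q-[.533,.0375]; w=np.clip(g[v0-9:v0+9,u0-11:u0+8].ravel()-lo,0,None)*(np.hypot(*rel.T)<rad)*(np.abs(-np.sin(a)*rel[:,0]+np.cos(a)*rel[:,1])<.008)
    C=np.cov(q.T,aweights=w); e=np.linalg.eigh(C)[1][:,1]; m=(q*w[:,None]).sum(0)/w.sum()
    print(f,rad,'axis',np.arctan2(e[1],e[0])%np.pi,'centroid',m)
```

```text
238 180 [237.5408658  180.11777206]
[[239 235 237 237 237 239 239 239 238 240 238 239 238 239 238 239 238 238
  238]
 [239 239 237 239 239 237 238 239 239 238 238 238 238 239 239 239 238 239
  239]
 [237 236 238 236 238 239 239 239 241 242 243 244 246 248 245 245 242 238
  239]
 [239 238 237 239 239 238 239 243 249 249 253 255 255 255 207 249 253 245
  240]
 [239 238 239 240 236 241 246 251 255 165 127  69  26  47   6  20 240 254
  247]
 [238 237 240 239 238 244 255 164  33   0   2  16  10  13  16   6   0 253
  255]
 [239 238 238 238 243 255 169  36  10  17  25  16  25  30  22  13   0  74
  128]
 [238 238 238 241 252 220  75  16  16  17  27  16  13  23  14  12   8  50
  129]
 [237 239 238 243 255 133  13  23  12  18  99  44  18  22  11   8  11   0
   55]
 [238 240 240 250 233  79  11   7  10  94 174  95  20  11   8  13  14  10
   51]
 [239 241 248 255 226  77   0  13  97 169 111  28   9   9   6  16  20  14
   22]
 [246 248 255 165  72   7  23  82 163  82   8   3  14  13  20  26  19  10
   26]
 [251 157  87 102  78  22 113 135  45   1   7   7  14  23  21  22  17   9
   33]
 [146  63  64 136 121  89  81  27   7  13  14  18  18  16  22  18  11   6
  108]
 [133 140 150 142 144 119  63  17   9  14   7  17  24  25  19  18   9   0
  143]
 [137 143 139  85 104 149  90  22   8  14  16  13  23  20  19   9  23  68
  139]
 [144 108  74 135 144 144 130  47  10  17  16  16  14  16  15  11  78 142
  145]
 [138 146 152 153 135 132 146 132  71  41  33  25  24  40  55  67 144 151
  142]]
t2 0.015 axis 2.3272396505313435 centroid [0.53056963 0.04213845]
t2 0.018 axis 2.3567586050267635 centroid [0.52973373 0.04290528]
t2 0.021 axis 2.3257026552280333 centroid [0.52879478 0.0440161 ]
t0 0.015 axis 0.006107028071384413 centroid [0.52715094 0.03688184]
t0 0.018 axis 0.01186815112086581 centroid [0.52547677 0.03684953]
t0 0.021 axis 0.09094995136517126 centroid [0.52525586 0.03714354]
```

Run:
```python
from h import *
for f,n,b in(('t0','top',(222,182,238,198)),('t2','top',(222,182,238,198)),('s0','side',(246,213,264,228)),('s1','side',(246,213,264,228))):
    t=cv2.imread(f'pics/{f}.png').astype(float); x0,y0,x1,y1=b
    r=t[y0:y1,x0:x1]; w=np.clip(r[...,2]-r[...,:2].max(2)-12,0,None).ravel(); V,U=np.mgrid[y0:y1,x0:x1]
    q=np.array([at_z(n,u,v,.065)[:2] for u,v in zip(U.ravel(),V.ravel())]); m=(q*w[:,None]).sum(0)/w.sum()
    e=np.linalg.eigh(np.cov(q.T,aweights=w))[1][:,1]; print(f,m,'axis',np.arctan2(e[1],e[0])%np.pi,'from axis',np.arctan2(m[1]-.0375,m[0]-.533),'axis pt',m-.04*np.array([np.cos(2.34),np.sin(2.34)]))
```

```text
t0 [0.50632479 0.0643528 ] axis 2.3804617275382696 from axis 2.3528769073049975 axis pt [0.53414732 0.03561421]
t2 [0.50625162 0.06437255] axis 2.3754576434516306 from axis 2.353878714296482 axis pt [0.53407416 0.03563396]
s0 [0.50362826 0.06519458] axis 2.2925107166706975 from axis 2.385575830471136 axis pt [0.53145079 0.03645599]
s1 [0.50584678 0.06003985] axis 2.0110279788503207 from axis 2.448766414012075 axis pt [0.53366931 0.03130126]
```

The dial checks out: pointer at about 2.33 rad and mark at about 2.36 rad, so the joint is at roughly 1.28, inside the 1.12–1.38 band. Next is the thermometer. The orange handle is visible right under the gripper in both views.

>>> {"op": "apply_moves", "data": {"commands": [[[2,1,10],0,60],[[2,1,35],0,60],[[2,1,60],0,60],[[2,1,80],0,60],[[2,1,89],0,60],[[2,1,89],0,60],[[2,1,89],0,45],[[2,1,89],0,35],[[2,1,89],0,28],[[2,1,89],0,22],[[2,1,89],0,15],[[2,1,89],0,15],[[2,1,89],0,15],[[2,1,89],0,15],[[2,1,89],0,15]], "squeeze": 30}}

```text
time: 6.97
ee_pos: [0.4553, 0.3077, 0.1302]
tool_rot: [0.887, 0.462, 0.0, -0.0]
contact_force: [-2.0, -0.5, 6.2]
gripper_width: 0.0241
```

>>> {"op": "apply_moves", "data": {"commands": [[[0,0,-5],0,15],[[0,0,-20],0,15],[[0,0,-40],0,15],[[0,0,-60],0,15],[[0,0,-80],0,15],[[0,0,-100],0,15],[[0,0,-115],0,15],[[0,0,-120],0,15],[[0,0,-120],0,15],[[0,0,-120],0,15],[[0,0,-120],0,15]]}}

```text
time: 7.88
ee_pos: [0.4545, 0.307, 0.2483]
tool_rot: [0.887, 0.462, -0.001, 0.0]
contact_force: [0.6, 0.1, -1.0]
gripper_width: 0.0242
```

Run:
```python
from h import *
t=snap('top','t3.png')[:,:,::-1]; s=snap('side','s3.png')[:,:,::-1]
c=lambda im,x,y,w,h: cv2.resize(im[y:y+h,x:x+w],(400,300),interpolation=cv2.INTER_CUBIC)
cv2.imwrite('pics/m3.png',np.hstack([c(t,120,140,144,108),c(s,170,180,144,108)]))
```

```text
(no output)
```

View pics/m3.png

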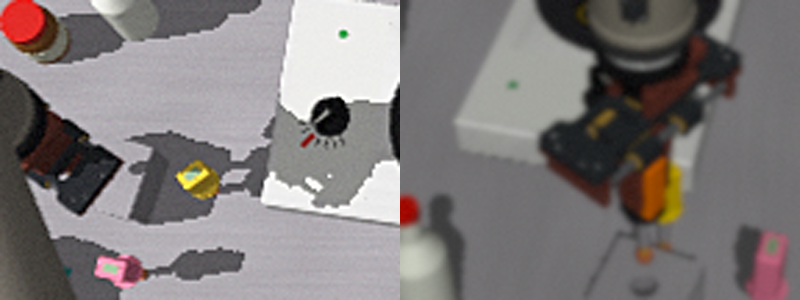

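The thermometer is out of the stand, with its copper foot visible at about side pixel (258,272). I'll raise it to clear the yellow look-alike, then carry it over the red ring.

>>> {"op": "apply_moves", "data": {"commands": [[[0,0,-25],0,15],[[0,0,-50],0,15],[[-20,21,-60],0,15],[[-45,47,-60],0,15],[[-70,74,-60],0,15],[[-95,100,-60],0,15],[[-120,126,-60],0,15],[[-145,152,-60],0,15],[[-170,179,-60],0,15],[[-195,205,-60],0,15],[[-220,231,-60],0,15],[[-245,258,-60],0,15],[[-270,284,-60],0,15],[[-295,310,-60],0,15],[[-320,336,-60],0,15],[[-345,363,-60],0,15],[[-362,381,-60],0,15],[[-371,390,-60],0,15],[[-371,390,-60],0,15],[[-371,390,-60],0,15]]}}

```text
time: 9.65
ee_pos: [0.5614, -0.2203, 0.3087]
tool_rot: [0.887, 0.461, -0.001, -0.0]
contact_force: [-0.8, 0.6, -1.6]
gripper_width: 0.024
```

>>> {"op": "apply_moves", "data": {"commands": [[[0,0,20],0,15],[[0,0,50],0,15],[[0,0,75],0,15],[[0,0,90],0,15],[[0,0,100],0,15],[[0,0,100],0,15],[[0,0,100],0,15],[[0,0,100],0,15]]}}

```text
time: 10.32
ee_pos: [0.5627, -0.2199, 0.2109]
tool_rot: [0.887, 0.462, 0.001, 0.001]
contact_force: [-0.6, 0.1, -1.5]
gripper_width: 0.0239
```

Run:
```python
from h import *
t=snap('top','t4.png')[:,:,::-1]; s=snap('side','s4.png')[:,:,::-1]
c=lambda im,x,y,w,h: cv2.resize(im[y:y+h,x:x+w],(400,300),interpolation=cv2.INTER_CUBIC)
cv2.imwrite('pics/m4.png',np.hstack([c(t,260,145,80,60),c(s,205,120,80,60)]))
st=robot.get_state(); print(st['ee_pos'],st['contact_force'],at_z('side',258.2,271.8,.144))
print(proj('side',(*st['ee_pos'][:2],st['ee_pos'][2]+.0078-.112)),proj('side',(.561,-.2205,.072)))
```

```text
[ 0.56265633 -0.22020334  0.21096678] [ 0.91039996 -0.09212287 -1.43668556] [0.45206211 0.30522905 0.144     ]
[244.35007681 155.34940242] [245.09374716 162.84788222]
```

View pics/m4.png

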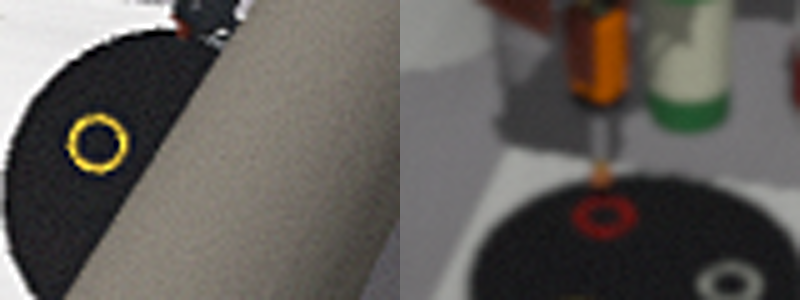

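The foot hangs above the red ring: foot at side pixel (245,156), ring centre at (246,163). I'll lower it in stages while watching the force.

>>> {"op": "apply_moves", "data": {"commands": [[[0,0,8],0,15],[[0,0,16],0,15],[[0,0,22],0,15],[[0,0,26],0,15],[[0,0,28],0,15],[[0,0,28],0,15],[[0,0,28],0,15],[[0,0,28],0,15]]}}

```text
time: 11.08
ee_pos: [0.5621, -0.2203, 0.1819]
tool_rot: [0.887, 0.462, 0.0, 0.0]
contact_force: [-0.9, -0.3, -1.9]
gripper_width: 0.0241
```

Run:
```python
from h import *
s=snap('side','s5.png')[:,:,::-1]
cv2.imwrite('pics/m5.png',cv2.resize(s[140:185,215:275],(800,600),interpolation=cv2.INTER_CUBIC))
st=robot.get_state(); print(st['ee_pos'],st['contact_force'])
print(proj('side',(*st['ee_pos'][:2],st['ee_pos'][2]+.0078-.112)))
```

```text
[ 0.56208682 -0.22027057  0.18195266] [-0.52527249  0.23271731 -0.86874318]
[244.74479482 161.63966899]
```

View pics/m5.png

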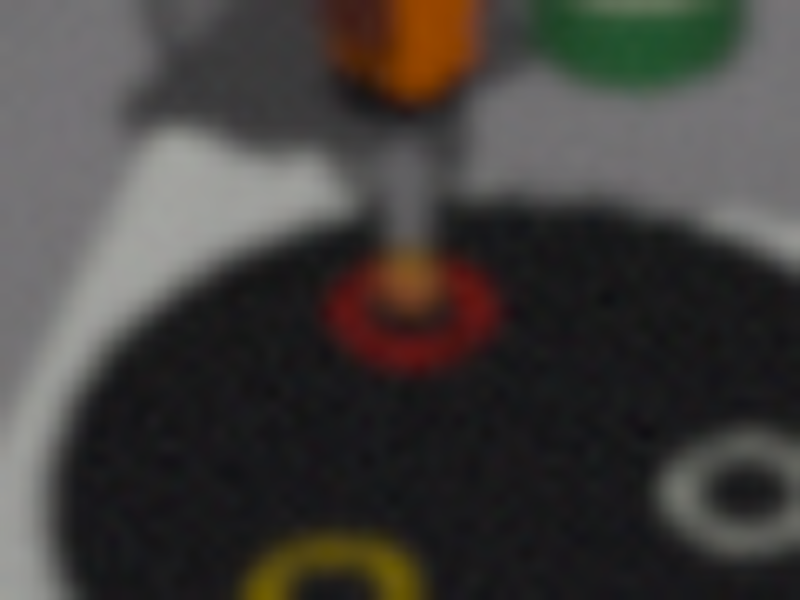

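The foot is centred in the ring: foot at crop x≈408, ring centre at (413,310). It is still about 5 mm above the plate, so I'll press gently now.

>>> {"op": "apply_moves", "data": {"commands": [[[0,0,2],0,15],[[0,0,4],0,15],[[0,0,5],0,15],[[0,0,6],0,15],[[0,0,7],0,15],[[0,0,8],0,15],[[0,0,8],0,15],[[0,0,8],0,15],[[0,0,8],0,15]]}}

```text
time: 11.88
ee_pos: [0.5619, -0.2201, 0.1737]
tool_rot: [0.887, 0.462, 0.0, -0.0]
contact_force: [-1.0, 0.0, 0.9]
gripper_width: 0.0242
```

```bash
cat > f.py <<'E'
from h import *
F=[];Z=[]
for i in range(6):
    robot.camera('side'); st=robot.get_state(); F.append(st['contact_force']); Z.append(st['ee_pos'])
print(np.mean(F,0),np.std(F,0),np.mean(Z,0),st['time'])
E
python3 f.py
```

```text
[-0.55838841  0.34811606  1.30833764] [0.26105624 0.45125998 0.34032021] [ 0.56185616 -0.2200865   0.17370289] 12.1833
```

>>> {"op": "apply_moves", "data": {"commands": [[[0,0,1],0,15],[[0,0,2],0,15],[[0,0,3],0,15],[[0,0,3],0,15],[[0,0,3],0,15],[[0,0,3],0,15],[[0,0,3],0,15]]}}

```text
time: 12.77
ee_pos: [0.5619, -0.2201, 0.1707]
tool_rot: [0.887, 0.462, 0.0, -0.0]
contact_force: [-1.0, 0.3, 2.5]
gripper_width: 0.0241
```

```bash
python3 f.py
python3 - <<'E'
from h import *
t=snap('top','t6.png')[:,:,::-1]; s=snap('side','s6.png')[:,:,::-1]
c=lambda im,x,y,w,h: cv2.resize(im[y:y+h,x:x+w],(400,300),interpolation=cv2.INTER_CUBIC)
cv2.imwrite('pics/m6.png',np.vstack([np.hstack([c(s,220,145,52,39),c(s,200,185,72,54)]),np.hstack([c(t,205,145,80,60),c(t,0,0,512,384)])]))
E
```

```text
[-0.80532838  0.22816699  2.30625583] [0.15865849 0.6277755  0.60921012] [ 0.5618773  -0.22010356  0.17067906] 13.0667
```

View pics/m6.png

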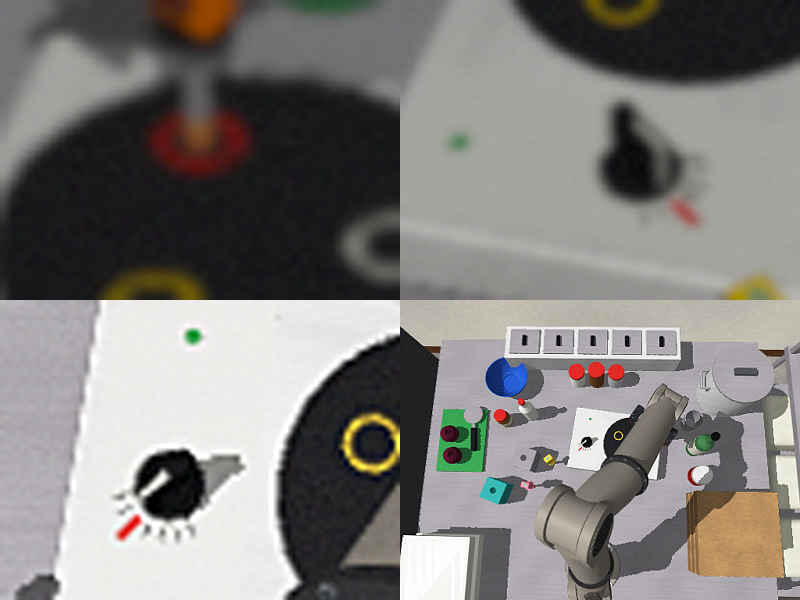

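Run:
```python
from h import *
t=cv2.imread('pics/t6.png').astype(float)
def ax(w,U,V,z):
    w=w.ravel();q=np.array([at_z('top',u,v,z)[:2] for u,v in zip(U.ravel(),V.ravel())]);m=(q*w[:,None]).sum(0)/w.sum()
    e=np.linalg.eigh(np.cov(q.T,aweights=w))[1][:,1];return m,np.arctan2(e[1],e[0])%np.pi
V,U=np.mgrid[182:200,222:238]; r=t[182:200,222:238]; print('mark',ax(np.clip(r[...,2]-r[...,:2].max(2)-12,0,None),U,V,.065))
g=t.max(2); u0,v0=237,180; print(g[176:192,226:246].astype(int))
V,U=np.mgrid[170:195,222:250]; G=g[170:195,222:250]
# ridge: pointer strip pixels, d< r of pointer's own centroid
for rr in(.011,.013,.015):
    q=np.array([at_z('top',u,v,.107)[:2] for u,v in zip(U.ravel(),V.ravel())]).reshape(*U.shape,2)
    w=np.clip(G-30,0,None)*(np.hypot(*np.moveaxis(q-[.5285,.0425],2,0))<rr); print(rr,ax(w,U,V,.107))
```

```text
mark (array([0.50634861, 0.06434046]), np.float64(2.3795086491522386))
[[237 236 238 237 235 239 245 254 165  33   1   5  11   8   9  15  12   2
  247 255]
 [236 238 238 237 236 243 253 174  34   9  18  18  22  24  25  27  22   4
   80 129]
 [237 236 235 237 239 249 219  71   4  20   9  45  24  25  28  32  19   1
   46 130]
 [239 237 237 240 242 255 129  17  17  11  33 191  88  25  29  21  11  15
    0  49]
 [238 236 239 236 245 226  81   1   0  31 180 255 171  39  10   9   5  15
    2  59]
 [238 237 238 238 249 227  75   0  27 177 255 206  55   4  11   4  18  19
   13  22]
 [238 238 242 241 249 176  33  52 166 255 160  22   4   4  15  23  23  13
   16  31]
 [237 237 242 196 201 159  56 220 249  92   1   3   6  19  12  20  16  18
    7  28]
 [240 207 147 136 244 225 168 159  56   1   0  15  19  18  21  21  15  25
    4 100]
 [239 242 246 251 241 249 222 125  29   0   1  17  18  18  23  11  18  27
    9 125]
 [237 240 239 239 167 194 254 150  21   0   8  10  17  17  16  19  19  16
   98 143]
 [236 238 209 149 243 250 254 235 106  18   4  16  23  20  19  19   2  93
  255 255]
 [238 241 242 250 255 236 231 250 235 144  94  69  33  54  85 100  77 255
  254 242]
 [239 238 245 255 232 227 228 241 245 255 255 230 163 203 255 255 214 245
  245 240]
 [237 244 252 231 225 226 237 255 105 233 253 204 250 223 239 252 175 171
  235 238]
 [238 248 231 226 228 234 255 210 140 236 246 117 236 251 149 234 250 161
  234 239]]
0.011 (array([0.52969773, 0.04292752]), np.float64(2.3458747587420374))
0.013 (array([0.52911304, 0.04371167]), np.float64(2.3172829423345624))
0.015 (array([0.52865477, 0.04473951]), np.float64(2.2641549467650273))
```

```bash
python3 -c "
from plant import robot
s=robot.get_state();print(s['time'],s['contact_force'],s['gripper_width'],abs(s['qvel']).max());print(robot.sign_off())"
```

```text
13.1667 [-0.97072888  0.48755519  2.25233978] 0.024325558729861977 0.0020202322076617206
the job is handed in; nothing more can be done
None
```

I turned the dial to the red mark, lifted the orange thermometer out of its stand, and handed the job in at 13.2 s. The thermometer was still held upright and steady, with its foot pressed inside the red ring.

Last checks:
- **Dial:** the pointer measured about 2.33 rad in the world frame and the mark about 2.36 rad. That puts the joint at about 1.28 to 1.30, a slight overshoot within the 0.13 tolerance. The pixel slopes alone read up to about 0.07 past the mark. A stray turn in one row as I let go of the dial did not visibly move it.
- **Press:** the wrist force gave about 3.7 N on the plate after taking off the thermometer's weight. That means the foot was pushed in about 6 mm, which agrees roughly with the 5.3 mm worked out from height.
- **Position:** the foot looks centred in the red ring from the side. The two cameras place the ring about 5 mm apart, so I aimed between them. The top view could not confirm the foot because the arm was in the way.
- **Hold:** the gripper width was 24.3 mm on the 24 mm flats, and the tool was vertical and still.
- **Bystanders:** in the last overview the other kitchen things appear to be in their places. I did not measure their positions.

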